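# Blow out the tin, seat its nested lids, take the outer lid back off

### The arm

A 6-joint arm with a two-finger parallel gripper is mounted at the origin on the work surface. World frame = base frame: x ahead of the robot, y to its left, z up, the work surface at z = 0. Lengths are in mm, angles in rad, forces in N, time in s.
With the tool pointing down it reaches from about 350 to 875 mm from the base axis. Payload 4.2 kg.
Tool frame: the origin (TCP) lies between the finger pads; the fingertips stand 17 mm ahead of it and the grasp point (between the pads) lies 2 mm behind it; x points along the fingers, y is the direction in which the jaws open and shut, and the axes are right-handed (so a half turn about x gives the same grasp; the last joint's range is limited). The gripper opens to 85 mm and grips with 20 to 120 N. Pads are 22 mm wide; open, the fingers measure 114 mm over their backs; the gripper's body (76 mm by 85 mm) begins 54 mm behind the grasp point. The pads swing forward as they close: fully open they stand 13 mm farther back than shut.
Start: joints at [1.527, 0.385, 0.008, 0, -1.194, -0.259], TCP at [186.339, 596.554, 248.312] pointing down, gripper open.
Joint ranges: [-3.14, 3.14], [-1.21, 2.06], [-1.07, 1.41], [-3.16, 2.05], [-2.99, -0.16], [-3.1, 3.1]. Speed limits (rad/s): [2.79, 2.79, 3.14, 3.14, 3.14, 3.14].

### API

Orientations are given as a unit quaternion [x, y, z, w].
In Python, from bench import arm gives the robot as it stands.
- The arm moves only by the tool carry_out, never from a script. Its argument "plan" is a list of rows, each an object with "hand": the finger opening in m, from 0 to 0.0854; "xyz": the shift along the tool's x, y, z in m, a list of three; "turn": the turn about the tool's x in degrees. A call has 1 to 12 rows; each row is the pose to reach, as a shift and turn from the pose commanded when the call began, along the tool's axes at that moment; what a row does not reach only later rows make up. A row lasts 1/8 s, in which the tool goes at most 62.5 mm and 10.7 degrees, less where a joint would pass 70% of its speed; a pose out of reach is approached as far as the arm can. A call with a gripper value outside its range is refused whole. The fingers move at their own pace and stop on an object; the grip force is fixed at half the most. Time passes only in rows, so rows that repeat a pose let the fingers close. It gives the time, the measured TCP pose, the force and the opening at its end, in the units of the state.
- arm.read_state(): the state, without advancing time (a new reading comes with each control period).
- arm.get_image(name): name is "side" or "top"; returns a dict with "img" (400x640x3 uint8, blue, green, red), "vertical_fov" (degrees; the focal length in pixels is half the picture's height over the tangent of half this angle, whatever the lens; pixels are square), "cx", "cy" (the principal point, pixels), "R" (3x3) and "t" (3): a world point X has camera coordinates R X + t. Camera axes: x right, y down, z forward; pixel columns grow to the right and rows downward; lengths in mm; the calibration is good to about 2 mm. A picture is of the moment at which its call begins. There is no depth.
- arm.job_done(): hands the job in, once; it reports no verdict.
The state is a dict: "clock": time; "joints": joint angles; "joint_vel": joint speeds; "joint_efforts": joint torques, N m; "position": TCP position; "ee_rot": TCP orientation; "contact_force": force on the tool from outside, world axes, zero at the start; "wrist_torque": the same for the moment, N m; "gripper_width": finger opening in mm.
Only numpy, scipy, OpenCV 4.12 (cv2) and the standard library are available. Lean on these libraries where they do the work, as an engineer would, in place of code of your own. Each camera call takes 0.05 s, during which the arm holds its last target.

### The job

Blow out the open tin: press the duster's nozzle cap fully down and let it spring back; then carry the nested pair of lids together by the centre stem, lower them, without dropping, onto the tin until the inner lid is fully home, and let go. Then grip the outer lid alone by its collar, lift it straight up about ten centimetres, and finish still holding it there, level and clear of everything, with the inner lid left seated. Do not disturb the closed tin, caddy or jar.

Things in the scene. Friction and masses are not known exactly. Their poses are not given: they have to be found in the camera images.
- tin: Open round aluminium tin, screwed to the shelf in a low black ring (92 mm across, 5 mm high). 76 mm outside diameter, 71 mm mouth, rim 45 mm above the shelf. Origin at shelf level under its centre, z up. With the inner lid home, the inner lid's origin is 35 mm above this origin and on its axis.
- canister: Slim upright grey gas duster can, 45 mm diameter, fixed on a 68 mm wide, 8 mm high black foot, about 20 cm left (+y) of the tin. Neck 19 mm wide up to 108 mm; above it a white nozzle cap whose spout and thin tube (ends 49 mm from the axis) point towards the tin. Origin at shelf level on its axis, z up; its -y axis is the spout's direction.
- nozzle_top (a point): Centre of the flat top of the white nozzle cap (26 mm diameter, 14 mm tall), 129 mm above the shelf when up; moves down with the cap.
- nozzle (a joint): Nozzle cap travel in m: 0 is up, grows as the cap is pressed straight down, 0.006 is fully down (stop). Springs back by itself; takes about 1.3 N to start and 5.5 N fully down. Counts as pressed beyond 0.0045 for 0.1 s and as back up below 0.0015.
- inner_lid: Inner lid, loose, aluminium, 0.08-0.17 kg, starts standing on the shelf right (-y) of the tin. From its origin (centre of flat underside, z up): plug 66 mm diameter, 10 mm tall, bevelled to 58 mm at the bottom, enters the tin's mouth; flange 82 mm diameter from 10 to 14 mm, rests on the tin's rim; round steel stem on its axis.
- stem_top (a point): Top centre of the inner lid's upright stem: 14 mm diameter, from 14 to 58 mm above the inner lid's origin, so this point is at 58 mm. It stands through the outer lid's hole; its top 26 mm are free above the outer lid's collar. Gripping it there lifts both lids, as the outer one just lies on the inner one's flange.
- outer_lid: Outer lid, loose, aluminium, 0.06-0.13 kg, nested over the inner lid, lying on its flange. Origin on its axis at the underside of its 4 mm thick, 92 mm diameter top plate, 14 mm above the inner lid's origin when nested, z up. Skirt reaches 10 mm below the origin, 87 mm inside diameter (2.5 mm play around the flange, 5.5 mm around the tin).
- collar_top (a point): Centre of the top of the outer lid's black upright collar: 38 mm outside diameter, 14 mm tall, from 4 to 18 mm above the outer lid's origin (this point at 18 mm), around a 24 mm hole in which the inner lid's 14 mm stem stands free, 26 mm higher. Gripped across its outside, stem between the fingers, the outer lid lifts straight off.
- closed_tin: Bystander: small closed aluminium tin without a stem, 62 mm diameter, 32 mm high, loose, to the right of the open tin; it and the lids may swap places. Origin at its underside centre.
- caddy: Bystander: black plastic tool caddy, 75 x 140 mm, rack at 75 mm, holding tweezers, pin vise and probe up to 137 mm high, loose, beyond the lids (+x). Origin at its underside centre.
- jar: Bystander: amber glass jar with black cap, 44 mm diameter, 55 mm high, loose, beyond the tin (+x). Origin at its underside centre.

How it is judged:
By the outcome, as a careful person would: the job done as asked, in the order asked, and still so for the second after the job is handed in, while the arm keeps its last pose, push and grip.
It also fails if it takes over 64 s, if anything falls off the work surface, if the arm or the gripper's body presses on something with over 40 N, if the wrist force passes 120 N, or if a joint passes its speed limit or range.

## Working session

There is one attempt and no reset: what is moved stays moved. The work goes in short steps, Python scripts to look and compute and a tool call to move; the robot and the scene stay as the last step left them, time stands still between calls to the robot, and variables do not carry over. Pictures are saved under pics/ and viewed, and the job is handed in when it is done.

Besides the shell and the picture viewer there is one more tool, called after "Request:" as name(argument=value, ...), one argument or row to a line, values as JSON. carry_out: Moves the arm, as the interface text tells. Its arguments: {"type":"object","properties":{"plan":{"type":"array"}},"required":["plan"]}

```bash
mkdir -p pics; ls
python3 - <<'E'
from bench import arm
import cv2
s=arm.read_state(); print({k:(v if not hasattr(v,'tolist') else v.tolist()) for k,v in s.items()})
for n in ['side','top']:
    d=arm.get_image(n); cv2.imwrite(f'pics/{n}0.png',d['img']); print(n,d['vertical_fov'],d['cx'],d['cy'],d['R'],d['t'],[k for k in d])
E
```

```text
pics
{'clock': 0.0, 'joints': [1.5265892704704576, 0.3855267422566992, 0.006640669054919313, -0.0004918839897768237, -1.1939963347365448, -0.25859204539028047], 'joint_vel': [-0.0011618894571817646, -0.00020792319413125376, -0.00021677274043677432, -0.00017514527951216434, 0.000906407971108687, -0.0006645714966646499], 'joint_efforts': [0.0010898154869209975, -39.22875165939331, 18.839467763900757, 4.185924232006073, -0.00463235963252373, -1.8485737740547847e-06], 'position': [186.19467557332166, 596.0531456719788, 247.24640371498282], 'ee_rot': [-0.6989262781276429, 0.1074610957200852, 0.6990898880989803, 0.10595989338912448], 'contact_force': [-0.001425816359282327, -0.8433342783894094, -0.18438469680957967], 'wrist_torque': [0.01953590999062174, -0.013011903449372236, -0.04411058752709912], 'gripper_width': 85.54702801832691}
side 49.82316470024071 318.49288405032695 201.73133080568405 [[ 0.83985057 -0.54256662  0.016507  ]
 [-0.3080295  -0.50140398 -0.80852451]
 [ 0.44695509  0.67395512 -0.58823094]] [-518.91084143  249.02880205  729.46698009] ['img', 'vertical_fov', 'cx', 'cy', 'R', 't']
top 55.69559541068331 324.4801605017128 205.09224668884414 [[-0.00965207 -0.99988607  0.01160567]
 [-0.9980921   0.00892563 -0.06109419]
 [ 0.06098365 -0.01217322 -0.99806453]] [  -3.47579205  623.44248473 1011.1007988 ] ['img', 'vertical_fov', 'cx', 'cy', 'R', 't']
```

View pics/top0.png

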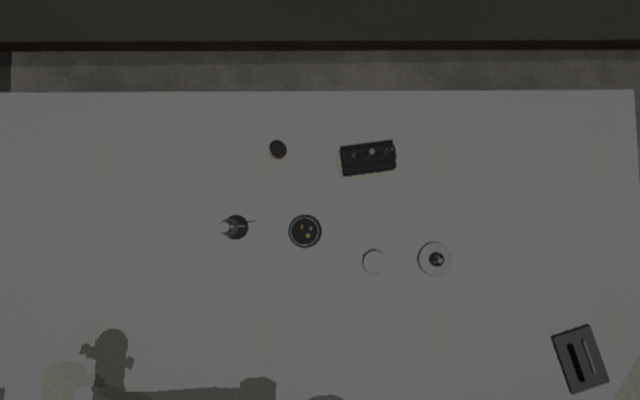

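View pics/side0.png

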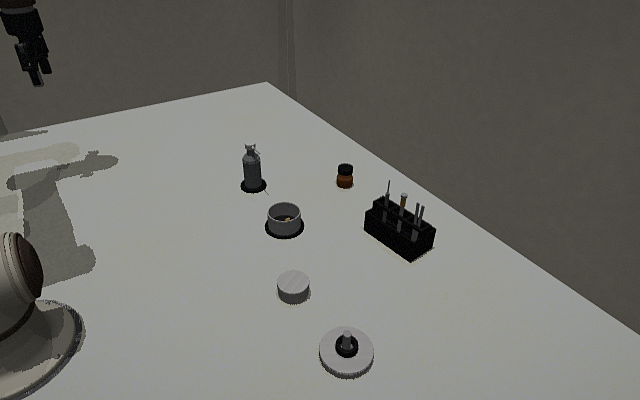

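```bash
cat > h.py <<'E'
import numpy as np, cv2
from bench import arm
class Cam:
    def __init__(s,n):
        d=arm.get_image(n); s.img=d['img']; s.R=np.array(d['R']); s.t=np.array(d['t'])
        s.f=200/np.tan(np.radians(d['vertical_fov'])/2); s.c=np.array([d['cx'],d['cy']]); s.C=-s.R.T@s.t
    def proj(s,X):
        p=s.R@np.asarray(X,float)+s.t; return s.c+s.f*p[:2]/p[2]
    def ray(s,u):
        d=s.R.T@np.r_[(np.asarray(u,float)-s.c)/s.f,1]; return d/np.linalg.norm(d)
    def plane(s,u,z):
        d=s.ray(u); return s.C+d*(z-s.C[2])/d[2]
def crop(img,x0,y0,x1,y1,k,name,gain=1.0):
    c=np.clip(img[y0:y1,x0:x1].astype(float)*gain,0,255).astype(np.uint8)
    cv2.imwrite(name,cv2.resize(c,None,fx=k,fy=k,interpolation=cv2.INTER_NEAREST))
def tri(a,ua,b,ub):
    d1,d2=a.ray(ua),b.ray(ub); A=np.c_[d1,-d2]; k=np.linalg.lstsq(A,b.C-a.C,rcond=None)[0]
    p,q=a.C+k[0]*d1,b.C+k[1]*d2; return (p+q)/2,np.linalg.norm(p-q)
E
python3 - <<'E'
from h import *
t=Cam('top'); s=Cam('side')
print(t.C,t.f,s.C,s.f)
crop(t.img,210,120,470,290,3,'pics/t1.png',1.8)
crop(s.img,230,130,450,390,2,'pics/s1.png',1.3)
E
```

```text
[ 560.55885476    3.26833611 1047.27289976] 378.5679180457458 [ 186.4768039  -648.30767829  639.00660132] 430.6351472878716
```

View pics/t1.png

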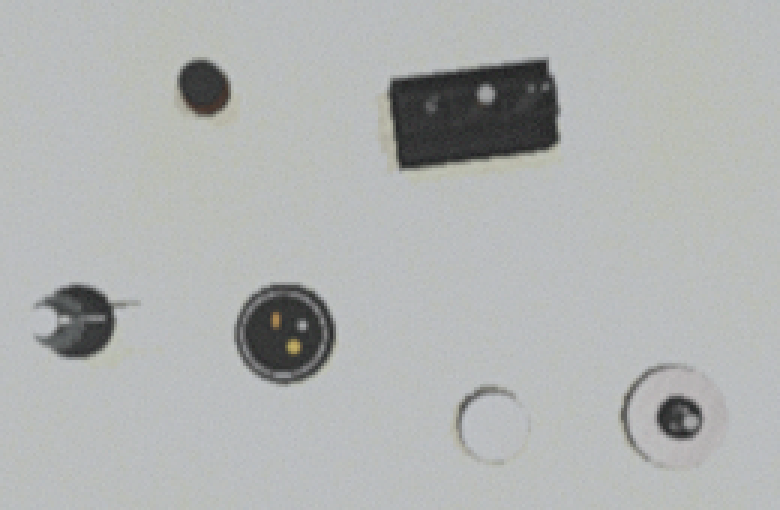

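View pics/s1.png

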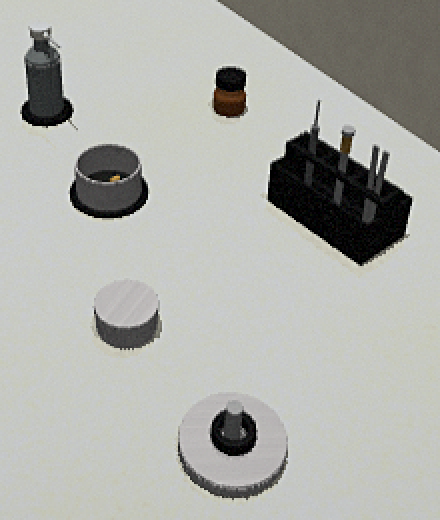

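```bash
cat > m1.py <<'E'
from h import *
t=Cam('top'); s=Cam('side')
for nm,c in (('top',t),('side',s)):
    g=cv2.cvtColor(c.img,cv2.COLOR_BGR2GRAY)
    print(nm, g[150:300,200:450].mean() )
    m=(g<(55 if nm=='top' else 45)).astype(np.uint8)
    n,l,st,ce=cv2.connectedComponentsWithStats(m)
    for i in range(1,n):
        if st[i,4]>25:
            e=None
            cs,_=cv2.findContours((l==i).astype(np.uint8),cv2.RETR_EXTERNAL,cv2.CHAIN_APPROX_NONE)
            k=max(cs,key=len)
            if len(k)>=6: e=cv2.fitEllipse(k)
            print(i,st[i],ce[i].round(1),np.round(e[0],1) if e else None,np.round(e[1],1) if e else None)
# table edge straightness in top
g=cv2.GaussianBlur(cv2.cvtColor(t.img,cv2.COLOR_BGR2GRAY),(0,0),1).astype(float)
for u in range(20,630,75):
    col=g[70:110,u]; d=np.diff(col); i=d.argmax(); print(u,70+i, end='; ')
E
python3 m1.py
```

```text
top 99.17525333333333
1 [    0     0   640    92 37216] [313.5  28.9] [271.1  31. ] [  67.6 1012.7]
47 [270 140  16  18 225] [277.5 148.8] [277.5 148.7] [14.5 17.8]
48 [ 340  140   56   36 1571] [367.4 157.8] [367.4 157.7] [32.7 64.7]
49 [226 215  22  24 342] [237.  226.7] [236.7 226.7] [20.4 23.3]
50 [289 215  32  33 664] [304.6 230.4] [304.6 230.7] [31.4 31.7]
53 [429 252  15  14 130] [435.2 258.6] [435.7 258.8] [12.2 13.9]
55 [ 551  324   57   70 1457] [580.6 362.4] [578.9 358.9] [44.1 73.7]
86 [ 94 375  55  25 417] [115.4 390.9] [118.  390.3] [18.7 50.3]
side 130.93248
1 [   0    0   52   86 2516] [26.5 36.1] [25.7 33. ] [35.5 96.3]
4 [247 150   8   9  46] [250.5 152.8] [250.8 153.1] [6.3 9.3]
8 [241 160  26  34 574] [252.5 178.3] [252.3 177.9] [23.4 34. ]
11 [337 164  16  25 315] [344.6 175.5] [344.6 175.8] [15.9 26. ]
14 [ 364  194   72   69 2759] [398.6 228.1] [399.3 227.4] [50.6 75.7]
21 [274 215  21   6  79] [283.1 217.1] [283.3 217.3] [ 4.9 18.3]
22 [265 216  39  23 230] [285.  231.3] [283.9 224.7] [25.7 36.6]
26 [   0  233   52  109 2144] [ 28.1 293.3] [ 24.9 297.4] [ 47.6 104.2]
66 [ 68 309  14  29 143] [ 76.2 322.5] [ 75.  323.2] [10.4 27. ]
73 [335 335  23  23 318] [346.4 347.1] [346.4 346.4] [21.1 22.7]
77 [ 49 339  31  37 127] [ 69.6 351.9] [ 60.  358.3] [ 9.9 49.6]
86 [320 357  17  20  28] [326.  367.4] [358.2 348.4] [56.8 78.8]
20 91; 95 91; 170 90; 245 90; 320 90; 395 89; 470 89; 545 89; 620 88;
```

Run:
```python
from h import *
t=Cam('top'); s=Cam('side')
print('tin top',t.plane((304.7,230.7),5)); print('tin side', s.plane((284,224.7),5))
T=t.plane((304.7,230.7),5)
for z in (0,45): print(z,s.proj([T[0],T[1],z]),t.proj([T[0],T[1],z]))
print('collar top',t.plane((435.5,258.7),32),'side',s.plane((346.4,346.6),30))
print('jar',t.plane((277.5,148.7),50),'canister foot',t.plane((237,226.7),8))
g=cv2.cvtColor(s.img,cv2.COLOR_BGR2GRAY)
# side table edge straightness
b=cv2.GaussianBlur(g,(0,0),1).astype(float)
for v in range(90,400,30):
    r=b[v,260:640]; d=-(r[6:]-r[:-6]); i=d.argmax(); print(v,263+i,end='; ')
crop(t.img,215,205,255,245,15,'pics/c_t.png',1.8)
crop(s.img,230,135,280,200,9,'pics/c_s.png',1.3)
```

```text
tin top [554.29492354  45.54380504   5.        ]
tin side [550.49581243  43.81382733   5.        ]
0 [285.12560824 225.42434634] [304.77348279 230.6883665 ]
45 [284.55158955 210.09895107] [304.08572015 230.79725034]
collar top [ 476.38374889 -304.49586054   32.        ] side [ 468.42518117 -315.06692547   30.        ]
jar [772.88053512 114.61802258  50.        ] canister foot [567.02211334 230.31500492   8.        ]
90 280; 120 324; 150 368; 180 335; 210 367; 240 378; 270 544; 300 281; 330 632; 360 318; 390 631;
```

View pics/c_t.png

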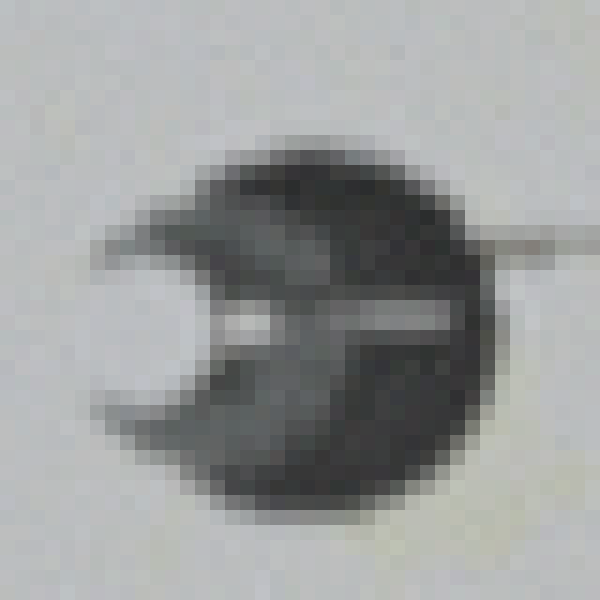

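View pics/c_s.png

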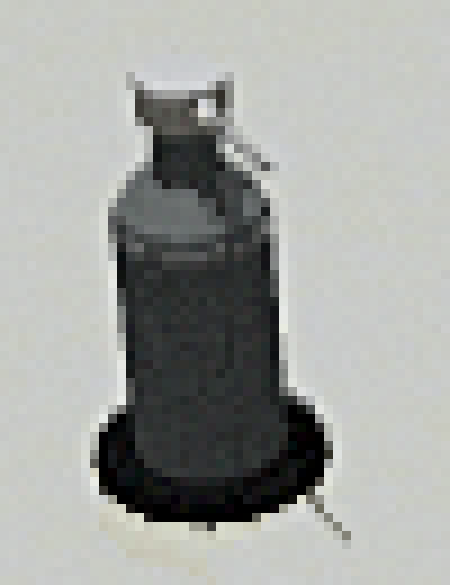

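Run:
```python
from h import *
t=Cam('top'); s=Cam('side')
print('cap top',t.plane((223.3,226.5),129))
F=t.plane((237,226.7),8)
print('foot',F)
for z in (0,8,108,115,129): print(z,t.proj([F[0],F[1],z]).round(1),s.proj([F[0],F[1],z]).round(1))
# side: cap region px center ~ (250.3,144) 
print('side cap',s.plane((250.3,144),129), 'side foot', s.plane((253.5,185.5),4))
crop(t.img,410,235,460,285,12,'pics/l_t.png',1.8)
crop(s.img,310,315,385,385,8,'pics/l_s.png',1.3)
crop(s.img,255,190,315,245,10,'pics/tin_s.png',1.3)
crop(t.img,280,205,330,255,12,'pics/tin_t.png',1.8)
```

```text
cap top [567.06866099 236.87354256 129.        ]
foot [567.02211334 230.31500492   8.        ]
0 [237.6 226.7] [255.1 186.2]
8 [237.  226.7] [254.8 183.7]
108 [228.1 226.5] [252.  150.3]
115 [227.4 226.5] [251.8 147.8]
129 [226.  226.5] [251.4 142.8]
side cap [562.02162759 226.01952925 129.        ] side foot [562.56571311 229.8127166    4.        ]
```

View pics/l_t.png

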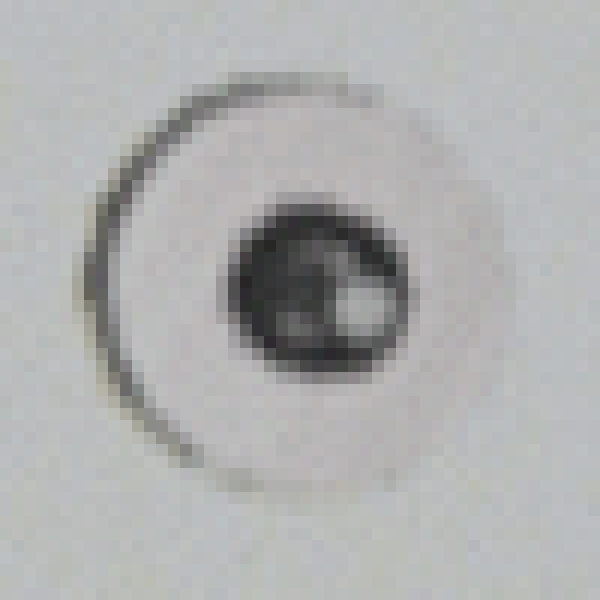

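View pics/l_s.png

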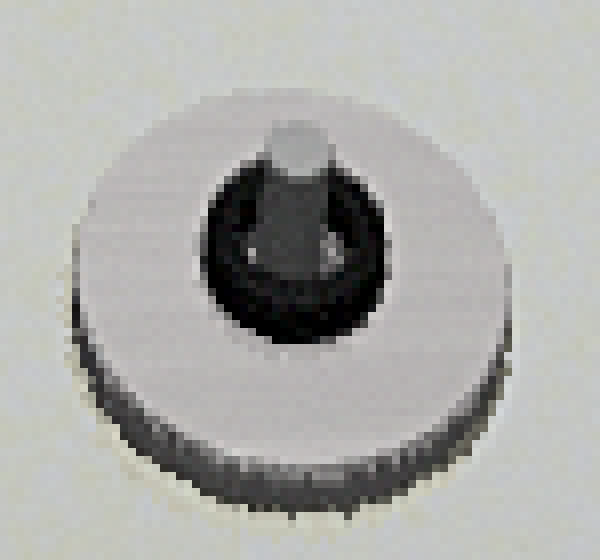

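View pics/tin_s.png

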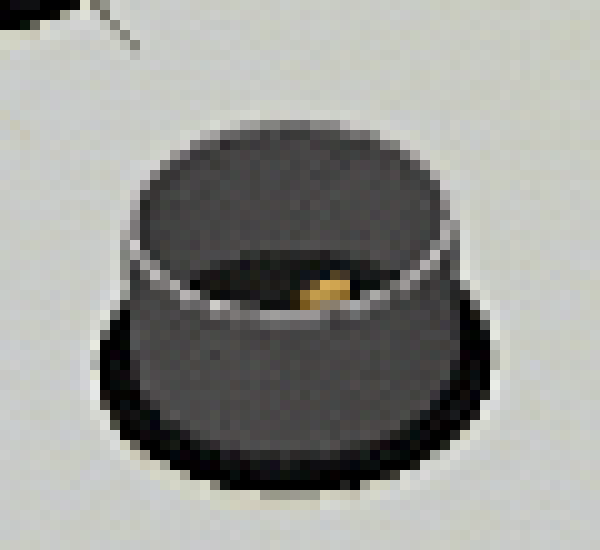

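View pics/tin_t.png

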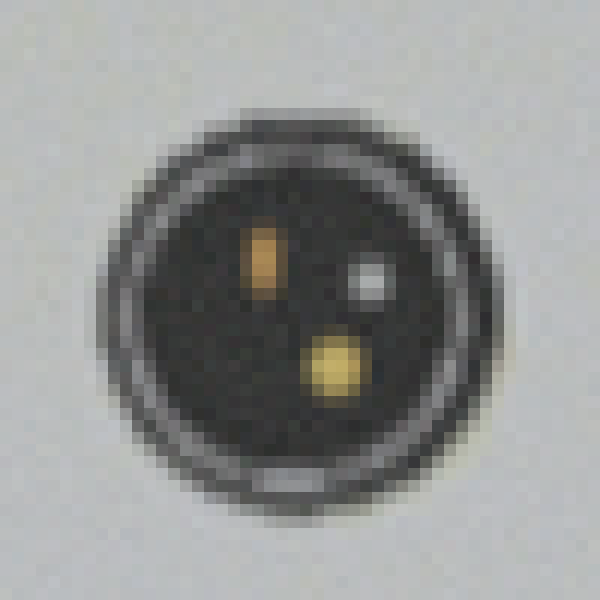

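Run:
```python
from h import *
t=Cam('top'); s=Cam('side')
for n,ut,us,z in [('stem',(439.9,259.7),(347,333.25),58),('plate',(435.3,258.8),(346,349.2),18),('tin rim',(304.5,230.9),(283.5,211.9),45)]:
    print(n,t.plane(ut,z).round(1),s.plane(us,z).round(1),'tri',*[np.round(q,1) for q in tri(t,ut,s,us)])
```

```text
stem [ 475.8 -308.    58. ] [ 471.  -310.5   58. ] tri [ 474.3 -308.6   53.7] 2.7
plate [ 475.  -308.2   18. ] [ 470.5 -312.2   18. ] tri [ 473.8 -309.5   12.2] 1.6
tin rim [554.   44.5  45. ] [549.   40.9  45. ] tri [552.8  45.3  40.6] 2.7
```

```bash
cat >> h.py <<'E'
from scipy.spatial.transform import Rotation as Ro
def st():
    s=arm.read_state(); R=Ro.from_quat(s['ee_rot']).as_matrix()
    print('t %.2f pos %s F %s M %s w %.1f'%(s['clock'],np.round(s['position'],1),np.round(s['contact_force'],1),np.round(s['wrist_torque'],2),s['gripper_width']),'j',np.round(s['joints'],2))
    return np.array(s['position']),R
def to(target):
    p,R=st(); d=np.asarray(target)-p; print('world d',d.round(1),'tool m',(R.T@d/1000).round(4)); return R.T@d/1000
E
python3 - <<'E'
from h import *
p,R=st(); print(R.round(3))
t=Cam('top'); s=Cam('side')
print('side cap',s.plane((249.6,142.6),129))
to([566,235.5,200])
E
```

```text
t 0.60 pos [186.3 596.5 248.3] F [ 0.4 -0.2 -0.8] M [-0.01  0.02 -0.03] w 85.1 j [ 1.53  0.38  0.01 -0.   -1.19 -0.26]
[[-0.    -0.298 -0.955]
 [ 0.    -0.955  0.298]
 [-1.    -0.     0.   ]]
side cap [563.67114562 233.42988844 129.        ]
t 0.70 pos [186.3 596.6 248.3] F [ 0.4 -0.2  0.5] M [-0.01 -0.01 -0.  ] w 85.3 j [ 1.53  0.38  0.01 -0.   -1.19 -0.26]
world d [ 379.7 -361.1  -48.3] tool m [ 0.0483  0.2314 -0.47  ]
```

Request:
carry_out(
  plan=[
    {"hand":0,"xyz":[0.002,0.01,-0.02],"turn":-1},
    {"hand":0,"xyz":[0.006,0.03,-0.061],"turn":-3},
    {"hand":0,"xyz":[0.011,0.055,-0.112],"turn":-5},
    {"hand":0,"xyz":[0.017,0.081,-0.165],"turn":-7},
    {"hand":0,"xyz":[0.022,0.107,-0.217],"turn":-9},
    {"hand":0,"xyz":[0.028,0.133,-0.27],"turn":-11},
    {"hand":0,"xyz":[0.033,0.159,-0.323],"turn":-13},
    {"hand":0,"xyz":[0.039,0.185,-0.376],"turn":-15},
    {"hand":0,"xyz":[0.043,0.208,-0.422],"turn":-16},
    {"hand":0,"xyz":[0.047,0.224,-0.455],"turn":-17.3},
    {"hand":0,"xyz":[0.048,0.231,-0.47],"turn":-17.3},
    {"hand":0,"xyz":[0.048,0.231,-0.47],"turn":-17.3},
  ],
)

```text
clock: 2.2
position: [566.4, 235.5, 200.1]
ee_rot: [-0.707, 0.001, 0.707, 0.001]
contact_force: [-0.1, 1.0, -0.2]
gripper_width: -0.2
```

Run:
```python
from h import *
p,R=st(); print(R.round(3))
t=Cam('top'); s=Cam('side')
print(t.proj(p+[0,0,-17]),s.proj(p+[0,0,-17]))
crop(t.img,190,180,260,260,7,'pics/t2.png',1.8)
crop(s.img,200,60,320,200,5,'pics/s2.png',1.3)
```

```text
t 2.20 pos [566.4 235.5 200.1] F [-0.1  1.  -0.2] M [0.03 0.   0.02] w -0.2 j [ 0.66  0.4  -0.09 -0.   -1.08  0.91]
[[-0.    -0.002 -1.   ]
 [-0.    -1.     0.002]
 [-1.     0.     0.   ]]
[217.82422852 226.68380193] [248.50549425 121.92477223]
```

View pics/t2.png

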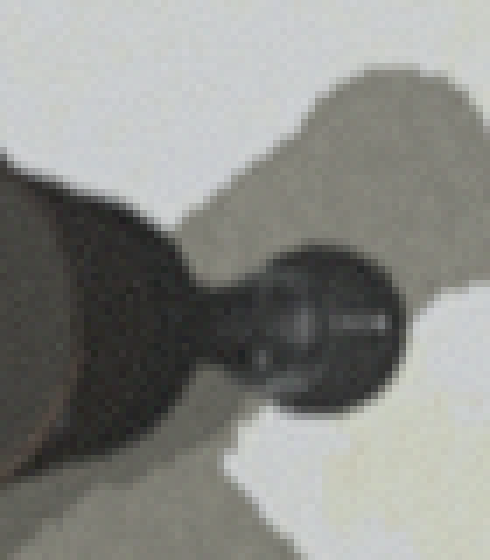

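View pics/s2.png

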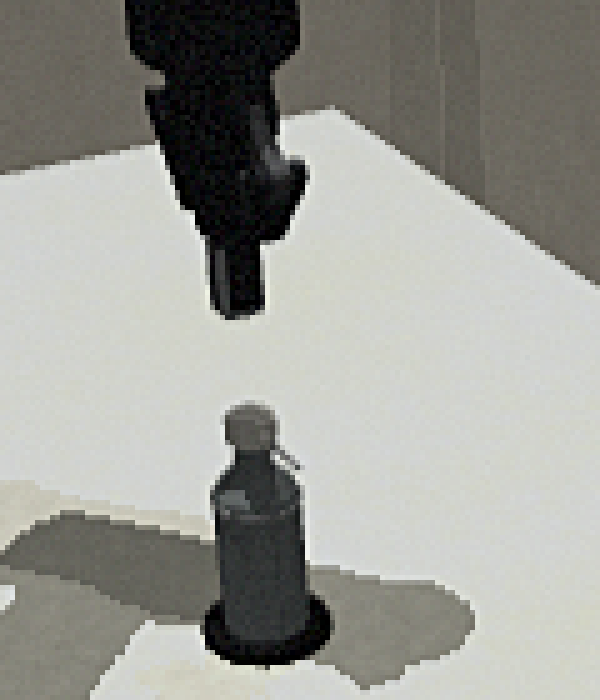

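Request:
carry_out(
  plan=[
    {"hand":0,"xyz":[0.008,0.0005,-0.001],"turn":0},
    {"hand":0,"xyz":[0.024,0.0005,-0.001],"turn":0},
    {"hand":0,"xyz":[0.04,0.0005,-0.001],"turn":0},
    {"hand":0,"xyz":[0.05,0.0005,-0.001],"turn":0},
    {"hand":0,"xyz":[0.053,0.0005,-0.001],"turn":0},
    {"hand":0,"xyz":[0.055,0.0005,-0.001],"turn":0},
    {"hand":0,"xyz":[0.056,0.0005,-0.001],"turn":0},
    {"hand":0,"xyz":[0.056,0.0005,-0.001],"turn":0},
  ],
)

```text
clock: 3.3
position: [567.1, 235.3, 144.8]
ee_rot: [0.707, -0.0, -0.707, -0.0]
contact_force: [-1.0, -1.9, 1.7]
gripper_width: -0.1
```

Run:
```python
from h import *
p,R=st()
s=Cam('side'); st()
crop(s.img,220,90,280,200,6,'pics/s3.png',1.5)
```

```text
t 3.30 pos [567.1 235.3 144.8] F [-1.  -1.9  1.7] M [-0.3   0.37 -0.02] w -0.1 j [ 0.66  0.45 -0.16  0.   -0.96  0.91]
t 3.35 pos [567.1 235.3 144.8] F [-0.8 -1.3  1.9] M [-0.28  0.38 -0.02] w -0.2 j [ 0.66  0.45 -0.16  0.   -0.96  0.91]
```

View pics/s3.png

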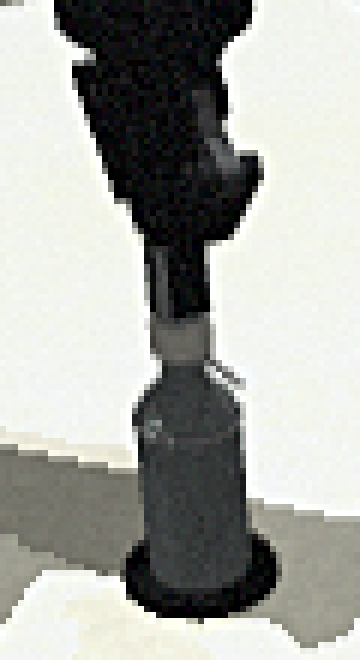

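Request:
carry_out(
  plan=[
    {"hand":0,"xyz":[0.002,0,0],"turn":0},
    {"hand":0,"xyz":[0.004,0,0],"turn":0},
    {"hand":0,"xyz":[0.0055,0,0],"turn":0},
    {"hand":0,"xyz":[0.0055,0,0],"turn":0},
    {"hand":0,"xyz":[0.0055,0,0],"turn":0},
  ],
)

```text
clock: 3.98
position: [567.3, 235.4, 140.1]
ee_rot: [0.707, -0.0, -0.707, -0.0]
contact_force: [-3.3, -0.8, 8.7]
gripper_width: -0.3
```

Request:
carry_out(
  plan=[
    {"hand":0,"xyz":[0.001,0,0],"turn":0},
    {"hand":0,"xyz":[0.001,0,0],"turn":0},
    {"hand":0,"xyz":[0.001,0,0],"turn":0},
  ],
)

```text
clock: 4.35
position: [567.3, 235.4, 140.0]
ee_rot: [0.708, 0.0, -0.707, -0.0]
contact_force: [-5.0, -1.2, 11.7]
gripper_width: 0.1
```

Request:
carry_out(
  plan=[
    {"hand":0,"xyz":[-0.006,0,0],"turn":0},
    {"hand":0,"xyz":[-0.02,0,0],"turn":0},
    {"hand":0,"xyz":[-0.05,0,0],"turn":0},
    {"hand":0,"xyz":[-0.08,0,0],"turn":0},
    {"hand":0,"xyz":[-0.09,0,0],"turn":0},
  ],
)

```text
clock: 4.97
position: [567.9, 236.1, 229.9]
ee_rot: [0.708, 0.001, -0.706, -0.001]
contact_force: [-0.2, 0.1, -0.2]
gripper_width: -0.1
```

Run:
```python
from h import *
p,R=st()
s=Cam('side'); st()
crop(s.img,220,90,280,200,5,'pics/s4.png',1.5)
print(R.round(3))
to([474.5,-309,120])
```

```text
t 4.97 pos [567.9 236.1 229.9] F [-0.2  0.1 -0.2] M [-0.04 -0.02 -0.01] w -0.1 j [ 0.66  0.38 -0.05  0.   -1.14  0.91]
t 5.03 pos [567.9 236.  230.1] F [ 0.5 -0.3  1.5] M [-0.01 -0.06 -0.02] w -0.0 j [ 0.66  0.38 -0.05  0.   -1.14  0.91]
[[ 0.003 -0.001 -1.   ]
 [ 0.003 -1.     0.001]
 [-1.    -0.003 -0.003]]
t 5.03 pos [567.9 236.  230.1] F [ 0.5 -0.3  1.5] M [-0.01 -0.06 -0.02] w -0.0 j [ 0.66  0.38 -0.05  0.   -1.14  0.91]
world d [ -93.4 -545.  -110.1] tool m [0.1085 0.5454 0.0934]
```

View pics/s4.png

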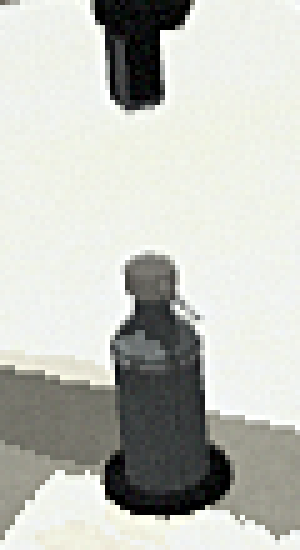

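Request:
carry_out(
  plan=[
    {"hand":0.05,"xyz":[0.001,0.015,0.003],"turn":0},
    {"hand":0.05,"xyz":[0.003,0.05,0.009],"turn":0},
    {"hand":0.05,"xyz":[0.006,0.1,0.017],"turn":0},
    {"hand":0.05,"xyz":[0.01,0.155,0.026],"turn":0},
    {"hand":0.05,"xyz":[0.014,0.21,0.036],"turn":0},
    {"hand":0.05,"xyz":[0.018,0.265,0.045],"turn":0},
    {"hand":0.05,"xyz":[0.022,0.32,0.055],"turn":0},
    {"hand":0.05,"xyz":[0.026,0.375,0.064],"turn":0},
    {"hand":0.05,"xyz":[0.029,0.43,0.074],"turn":0},
    {"hand":0.05,"xyz":[0.03,0.485,0.083],"turn":0},
    {"hand":0.05,"xyz":[0.03,0.525,0.09],"turn":0},
    {"hand":0.05,"xyz":[0.03,0.545,0.0925],"turn":0},
  ],
)

```text
clock: 6.52
position: [471.9, -311.3, 196.0]
ee_rot: [-0.706, 0.001, 0.708, 0.002]
contact_force: [-0.1, 0.1, 0.0]
gripper_width: 49.5
```

Run:
```python
from h import *
p,R=st()
to([474.5,-309,100])
s=Cam('side'); t=Cam('top')
print(s.proj(p+[0,0,-12]),t.proj(p+[0,0,-12]))
crop(s.img,280,240,420,390,4,'pics/s5.png',1.3)
crop(t.img,400,220,500,300,6,'pics/t5.png',1.8)
```

```text
t 6.53 pos [ 471.9 -311.3  196. ] F [-0.1  0.1  0. ] M [ 0.07 -0.01 -0.05] w 49.5 j [-0.3   0.33 -0.22 -0.   -1.03  1.86]
t 6.53 pos [ 471.9 -311.3  196. ] F [-0.1  0.1  0. ] M [ 0.07 -0.01 -0.05] w 49.5 j [-0.3   0.33 -0.22 -0.   -1.03  1.86]
world d [  2.6   2.3 -96. ] tool m [ 0.096  -0.0022 -0.0029]
[352.6560767  278.51094727] [458.90623477 266.01751882]
```

View pics/s5.png

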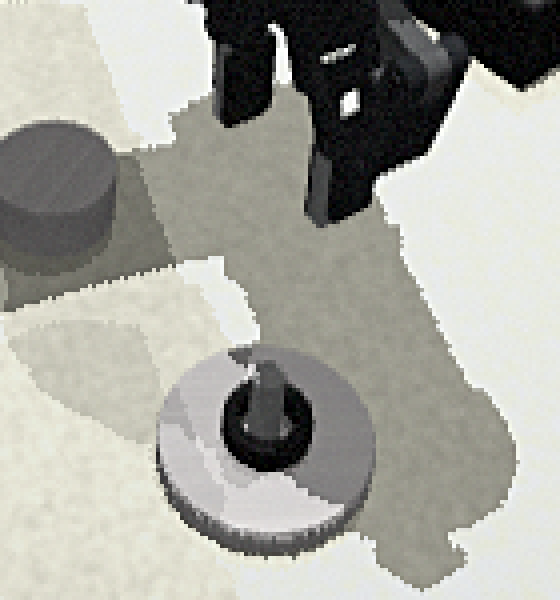

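View pics/t5.png

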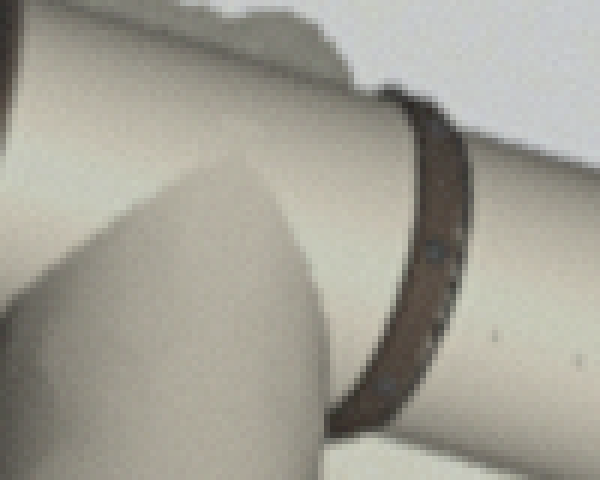

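Run:
```python
from h import *
p,R=st(); print(R.round(4))
to([475,-309,100])
```

```text
t 6.62 pos [ 472.7 -310.8  196.4] F [-1.2  0.1 -0.4] M [ 0.05  0.03 -0.  ] w 50.1 j [-0.3   0.33 -0.21 -0.   -1.03  1.86]
[[-2.3e-03 -3.9e-03 -1.0e+00]
 [ 9.0e-04 -1.0e+00  3.9e-03]
 [-1.0e+00 -9.0e-04  2.3e-03]]
t 6.62 pos [ 472.7 -310.8  196.4] F [-1.2  0.1 -0.4] M [ 0.05  0.03 -0.  ] w 50.1 j [-0.3   0.33 -0.21 -0.   -1.03  1.86]
world d [  2.3   1.8 -96.4] tool m [ 0.0964 -0.0018 -0.0025]
```

Request:
carry_out(
  plan=[
    {"hand":0.05,"xyz":[0.01,0,0],"turn":0},
    {"hand":0.05,"xyz":[0.04,0,0],"turn":0},
    {"hand":0.05,"xyz":[0.08,0,0],"turn":0},
    {"hand":0.05,"xyz":[0.105,0,0],"turn":0},
    {"hand":0.05,"xyz":[0.115,0,0],"turn":0},
    {"hand":0.05,"xyz":[0.115,0,0],"turn":0},
    {"hand":0.05,"xyz":[0.115,0,0],"turn":0},
  ],
)

```text
clock: 7.5
position: [475.0, -309.5, 83.9]
ee_rot: [0.708, -0.0, -0.706, 0.0]
contact_force: [0.2, -0.1, 0.6]
gripper_width: 50.2
```

Run:
```python
from h import *
p,R=st(); print(R.round(4))
s=Cam('side')
print(s.proj(p+[0,0,-17]),s.proj(p+[0,0,58-p[2]]))
crop(s.img,300,260,400,390,5,'pics/s6.png',1.4)
```

```text
t 7.50 pos [ 475.  -309.5   83.9] F [ 0.2 -0.1  0.6] M [0.05 0.04 0.  ] w 50.2 j [-0.29  0.46 -0.34  0.   -0.77  1.86]
[[ 2.1e-03  0.0e+00 -1.0e+00]
 [-9.0e-04 -1.0e+00 -0.0e+00]
 [-1.0e+00  9.0e-04 -2.1e-03]]
[348.92763696 328.19660311] [348.60810763 331.69437735]
```

View pics/s6.png

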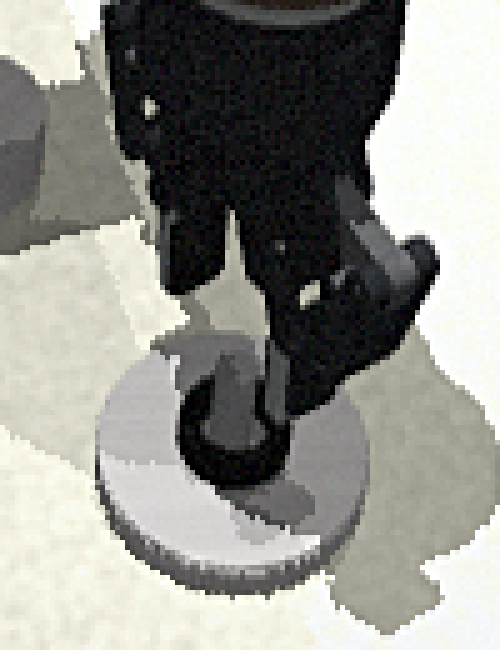

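Request:
carry_out(
  plan=[
    {"hand":0.05,"xyz":[0.006,0,0.002],"turn":0},
    {"hand":0.05,"xyz":[0.018,0,0.002],"turn":0},
    {"hand":0.05,"xyz":[0.027,0,0.002],"turn":0},
    {"hand":0.05,"xyz":[0.031,0,0.002],"turn":0},
    {"hand":0.05,"xyz":[0.031,0,0.002],"turn":0},
    {"hand":0.05,"xyz":[0.031,0,0.002],"turn":0},
    {"hand":0.03,"xyz":[0.031,0,0.002],"turn":0},
    {"hand":0.03,"xyz":[0.031,0,0.002],"turn":0},
  ],
)

```text
clock: 8.55
position: [472.3, -309.6, 52.1]
ee_rot: [0.707, -0.0, -0.707, -0.0]
contact_force: [-0.1, -0.1, 0.8]
gripper_width: 30.2
```

Run:
```python
from h import *
p,R=st()
s=Cam('side')
crop(s.img,300,260,400,390,5,'pics/s7.png',1.4)
```

```text
t 8.55 pos [ 472.3 -309.6   52.1] F [-0.1 -0.1  0.8] M [-0.03  0.02  0.04] w 30.2 j [-0.29  0.5  -0.37  0.   -0.7   1.86]
```

View pics/s7.png

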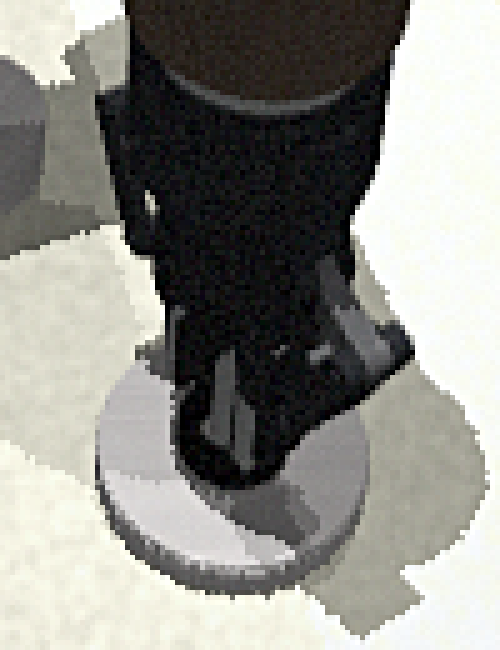

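Request:
carry_out(
  plan=[
    {"hand":0.01,"xyz":[0,0,0],"turn":0},
    {"hand":0,"xyz":[0,0,0],"turn":0},
    {"hand":0,"xyz":[0,0,0],"turn":0},
    {"hand":0,"xyz":[0,0,0],"turn":0},
    {"hand":0,"xyz":[0,0,0],"turn":0},
    {"hand":0,"xyz":[0,0,0],"turn":0},
  ],
)

```text
clock: 9.35
position: [472.2, -309.7, 52.0]
ee_rot: [0.707, -0.0, -0.707, -0.0]
contact_force: [-1.1, -1.5, 2.9]
gripper_width: 12.0
```

Run:
```python
from h import *
p,R=st()
s=Cam('side')
crop(s.img,300,260,400,390,5,'pics/s8.png',1.4)
```

```text
t 9.35 pos [ 472.2 -309.7   52. ] F [-1.1 -1.5  2.9] M [-0.42  0.26  0.02] w 12.0 j [-0.29  0.5  -0.37  0.   -0.7   1.86]
```

View pics/s8.png

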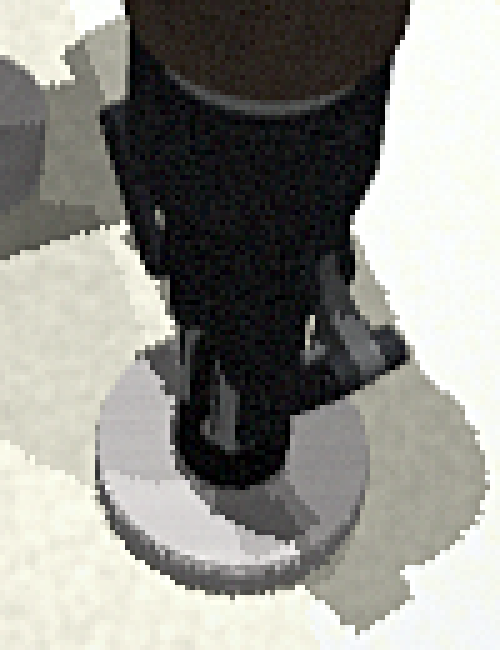

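Request:
carry_out(
  plan=[
    {"hand":0,"xyz":[-0.001,0,0],"turn":0},
    {"hand":0,"xyz":[-0.004,0,0],"turn":0},
    {"hand":0,"xyz":[-0.01,0,0],"turn":0},
    {"hand":0,"xyz":[-0.018,0,0],"turn":0},
    {"hand":0,"xyz":[-0.025,0,0],"turn":0},
    {"hand":0,"xyz":[-0.025,0,0],"turn":0},
  ],
)

```text
clock: 10.15
position: [472.6, -309.7, 77.8]
ee_rot: [0.708, -0.0, -0.706, -0.0]
contact_force: [-0.8, 0.4, -3.4]
gripper_width: 12.0
```

Run:
```python
from h import *
p,R=st()
s=Cam('side')
crop(s.img,300,240,400,390,5,'pics/s9.png',1.4)
```

```text
t 10.15 pos [ 472.6 -309.7   77.8] F [-0.8  0.4 -3.4] M [-0.04  0.04 -0.02] w 12.0 j [-0.29  0.46 -0.35  0.   -0.75  1.86]
```

View pics/s9.png

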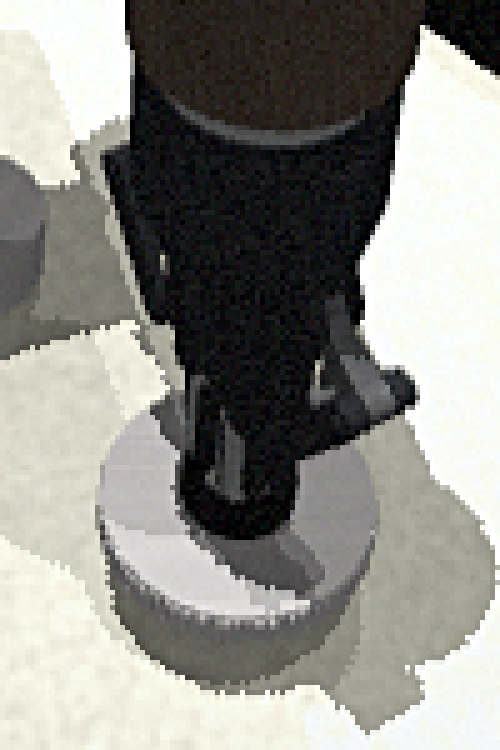

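Request:
carry_out(
  plan=[
    {"hand":0,"xyz":[-0.015,0,0],"turn":0},
    {"hand":0,"xyz":[-0.04,-0.008,-0.002],"turn":0},
    {"hand":0,"xyz":[-0.06,-0.03,-0.007],"turn":0},
    {"hand":0,"xyz":[-0.07,-0.065,-0.015],"turn":0},
    {"hand":0,"xyz":[-0.07,-0.105,-0.024],"turn":0},
    {"hand":0,"xyz":[-0.07,-0.148,-0.033],"turn":0},
    {"hand":0,"xyz":[-0.07,-0.192,-0.043],"turn":0},
    {"hand":0,"xyz":[-0.07,-0.236,-0.053],"turn":0},
    {"hand":0,"xyz":[-0.07,-0.28,-0.062],"turn":0},
    {"hand":0,"xyz":[-0.07,-0.315,-0.07],"turn":0},
    {"hand":0,"xyz":[-0.07,-0.34,-0.0755],"turn":0},
    {"hand":0,"xyz":[-0.07,-0.3525,-0.078],"turn":0},
  ],
)

```text
clock: 11.7
position: [550.7, 44.2, 147.5]
ee_rot: [0.707, 0.0, -0.707, 0.0]
contact_force: [-0.2, -0.1, -2.0]
gripper_width: 11.5
```

Request:
carry_out(
  plan=[
    {"hand":0,"xyz":[0.01,0,0],"turn":0},
    {"hand":0,"xyz":[0.025,0,0],"turn":0},
    {"hand":0,"xyz":[0.033,0,0],"turn":0},
    {"hand":0,"xyz":[0.035,0,0],"turn":0},
    {"hand":0,"xyz":[0.035,0,0],"turn":0},
  ],
)

```text
clock: 12.32
position: [550.5, 42.6, 111.7]
ee_rot: [-0.707, 0.001, 0.707, 0.0]
contact_force: [0.8, 0.8, -2.5]
gripper_width: 11.8
```

Run:
```python
from h import *
p,R=st(); print(R.round(4))
s=Cam('side');t=Cam('top')
crop(s.img,230,130,330,250,6,'pics/s10.png',1.4)
crop(t.img,250,180,350,280,6,'pics/t10.png',1.8)
```

```text
t 12.32 pos [550.5  42.6 111.7] F [ 0.8  0.8 -2.5] M [ 0.05  0.01 -0.  ] w 11.8 j [ 0.37  0.4  -0.35  0.   -0.82  1.2 ]
[[-2.0e-04 -1.3e-03 -1.0e+00]
 [-2.0e-04 -1.0e+00  1.3e-03]
 [-1.0e+00  2.0e-04  2.0e-04]]
```

View pics/s10.png

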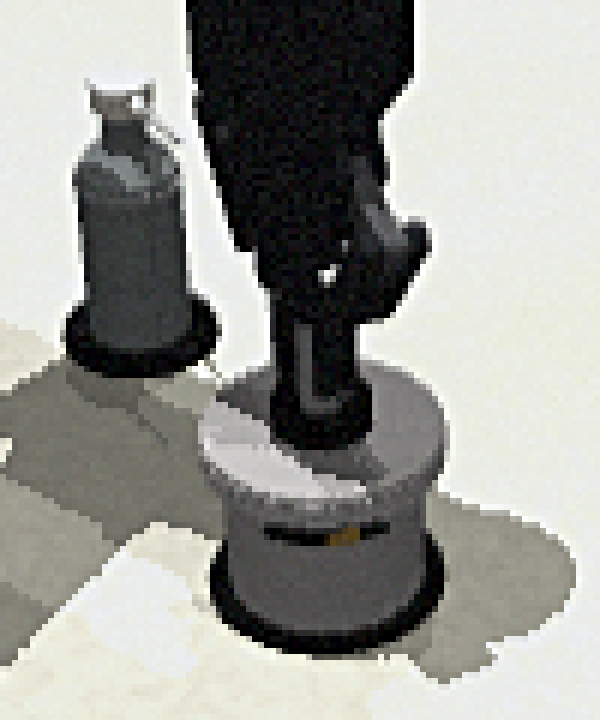

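View pics/t10.png

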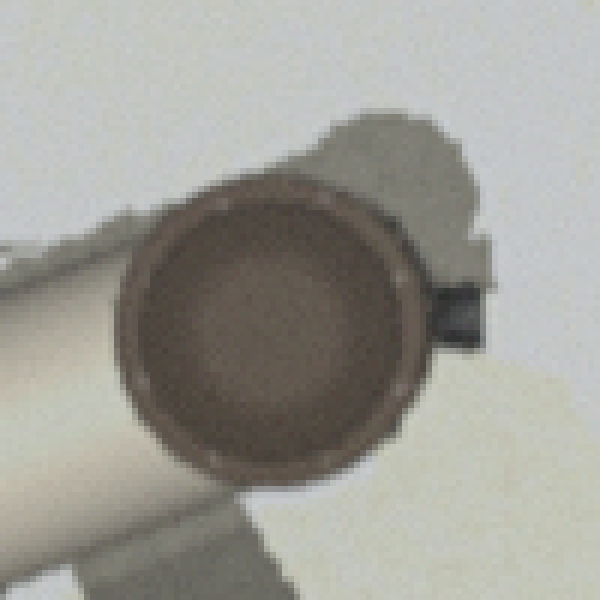

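Run:
```python
from h import *
s=Cam('side')
g=cv2.cvtColor(s.img,cv2.COLOR_BGR2GRAY).astype(int)
for u in (280,281,282,283,284,285,286):
    print(u,[ (v,g[v,u]) for v in list(range(204,221))+list(range(228,242))])
crop(s.img,258,185,308,245,10,'pics/s11.png',1.4)
```

```text
280 [(204, np.int64(1)), (205, np.int64(45)), (206, np.int64(42)), (207, np.int64(145)), (208, np.int64(149)), (209, np.int64(142)), (210, np.int64(145)), (211, np.int64(149)), (212, np.int64(147)), (213, np.int64(83)), (214, np.int64(55)), (215, np.int64(63)), (216, np.int64(61)), (217, np.int64(55)), (218, np.int64(17)), (219, np.int64(2)), (220, np.int64(12)), (228, np.int64(58)), (229, np.int64(57)), (230, np.int64(57)), (231, np.int64(60)), (232, np.int64(57)), (233, np.int64(56)), (234, np.int64(66)), (235, np.int64(21)), (236, np.int64(11)), (237, np.int64(1)), (238, np.int64(0)), (239, np.int64(177)), (240, np.int64(175)), (241, np.int64(167))]
281 [(204, np.int64(2)), (205, np.int64(57)), (206, np.int64(49)), (207, np.int64(63)), (208, np.int64(141)), (209, np.int64(146)), (210, np.int64(147)), (211, np.int64(149)), (212, np.int64(146)), (213, np.int64(84)), (214, np.int64(82)), (215, np.int64(65)), (216, np.int64(62)), (217, np.int64(58)), (218, np.int64(18)), (219, np.int64(6)), (220, np.int64(2)), (228, np.int64(55)), (229, np.int64(59)), (230, np.int64(58)), (231, np.int
[... 2813 characters left out ...]
240, np.int64(171)), (241, np.int64(170))]
286 [(204, np.int64(24)), (205, np.int64(55)), (206, np.int64(51)), (207, np.int64(54)), (208, np.int64(51)), (209, np.int64(36)), (210, np.int64(119)), (211, np.int64(129)), (212, np.int64(132)), (213, np.int64(77)), (214, np.int64(57)), (215, np.int64(59)), (216, np.int64(64)), (217, np.int64(38)), (218, np.int64(16)), (219, np.int64(42)), (220, np.int64(45)), (228, np.int64(56)), (229, np.int64(57)), (230, np.int64(55)), (231, np.int64(60)), (232, np.int64(57)), (233, np.int64(58)), (234, np.int64(63)), (235, np.int64(32)), (236, np.int64(8)), (237, np.int64(0)), (238, np.int64(0)), (239, np.int64(58)), (240, np.int64(170)), (241, np.int64(171))]
```

View pics/s11.png

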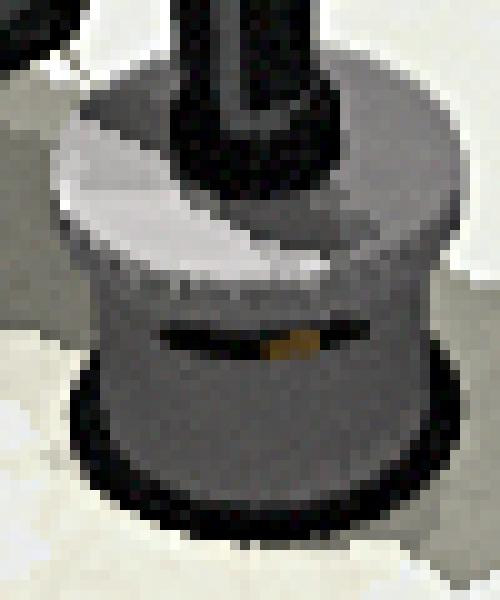

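Run:
```python
from h import *
s=Cam('side')
dv=lambda P:(P[:2]-s.C[:2])/np.linalg.norm(P[:2]-s.C[:2])
for n,u,z,r in [('ring bottom',(284.3,238.7),0,46),('tin/ring',(284.3,234.7),5,38),('rim front (1st img)',(283.5,222.0),45,38),('plate edge',(283.9,212.6),77.7,46),('skirt bottom',(283.9,217.4),63.7,46)]:
    P=s.plane(u,z); c=P[:2]+dv(P)*r; print(n,P.round(1),'centre',c.round(1))
# columns: extremes
print('px mm scale', np.linalg.norm(s.plane((285,212),77)-s.plane((284,212),77)))
# original images rim front
```

```text
ring bottom [529.6   5.3   0. ] centre [551.  46.]
tin/ring [533.6  12.2   5. ] centre [551.3  45.8]
rim front (1st img) [531.2   8.9  45. ] centre [548.8  42.6]
plate edge [5.285e+02 3.000e-01 7.770e+01] centre [550.  41.]
skirt bottom [528.8   1.7  63.7] centre [550.2  42.4]
px mm scale 2.1398212606548883
```

Request:
carry_out(
  plan=[
    {"hand":0,"xyz":[0.004,-0.001,0],"turn":0},
    {"hand":0,"xyz":[0.01,-0.001,0],"turn":0},
    {"hand":0,"xyz":[0.014,-0.001,0],"turn":0},
    {"hand":0,"xyz":[0.016,-0.001,0],"turn":0},
    {"hand":0,"xyz":[0.016,-0.001,0],"turn":0},
  ],
)

```text
clock: 13.15
position: [550.3, 43.9, 95.6]
ee_rot: [-0.707, 0.0, 0.707, 0.0]
contact_force: [0.2, 0.7, -3.4]
gripper_width: 11.9
```

Request:
carry_out(
  plan=[
    {"hand":0,"xyz":[0.001,0,0],"turn":0},
    {"hand":0,"xyz":[0.002,0,0],"turn":0},
    {"hand":0,"xyz":[0.003,0,0],"turn":0},
    {"hand":0,"xyz":[0.003,0,0],"turn":0},
  ],
)

```text
clock: 13.65
position: [550.4, 43.9, 92.7]
ee_rot: [-0.707, 0.0, 0.707, 0.0]
contact_force: [0.1, 0.2, -2.1]
gripper_width: 11.8
```

Request:
carry_out(
  plan=[
    {"hand":0,"xyz":[0.001,0,0],"turn":0},
    {"hand":0,"xyz":[0.002,0,0],"turn":0},
    {"hand":0,"xyz":[0.003,0,0],"turn":0},
    {"hand":0,"xyz":[0.004,0,0],"turn":0},
    {"hand":0,"xyz":[0.004,0,0],"turn":0},
  ],
)

```text
clock: 14.28
position: [550.4, 43.9, 88.7]
ee_rot: [-0.707, 0.0, 0.707, 0.0]
contact_force: [-0.7, -0.0, -1.4]
gripper_width: 11.9
```

Run:
```python
from h import *
p,R=st(); 
s=Cam('side')
crop(s.img,258,175,318,245,8,'pics/s12.png',1.4)
```

```text
t 14.28 pos [550.4  43.9  88.7] F [-0.7 -0.  -1.4] M [0.04 0.05 0.02] w 11.9 j [ 0.37  0.43 -0.37  0.   -0.77  1.2 ]
```

View pics/s12.png

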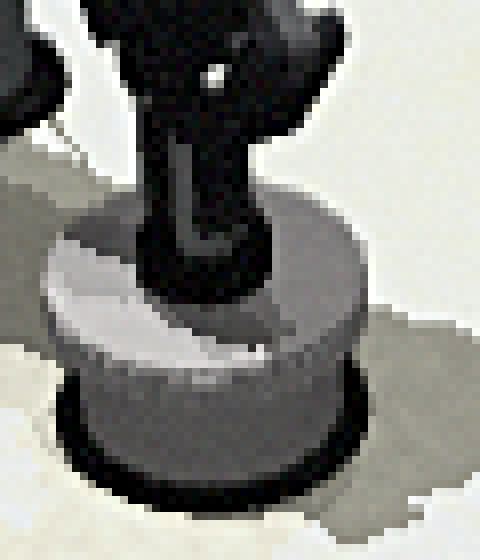

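Request:
carry_out(
  plan=[
    {"hand":0,"xyz":[0.0005,0,0],"turn":0},
    {"hand":0,"xyz":[0.001,0,0],"turn":0},
    {"hand":0,"xyz":[0.0015,0,0],"turn":0},
    {"hand":0,"xyz":[0.0015,0,0],"turn":0},
    {"hand":0,"xyz":[0.0015,0,0],"turn":0},
  ],
)

```text
clock: 14.95
position: [550.4, 43.9, 87.3]
ee_rot: [-0.707, 0.0, 0.707, 0.0]
contact_force: [0.5, 0.6, -2.1]
gripper_width: 12.0
```

Request:
carry_out(
  plan=[
    {"hand":0,"xyz":[0.0003,0,0],"turn":0},
    {"hand":0,"xyz":[0.0006,0,0],"turn":0},
    {"hand":0,"xyz":[0.001,0,0],"turn":0},
    {"hand":0,"xyz":[0.001,0,0],"turn":0},
  ],
)

```text
clock: 15.45
position: [550.5, 43.9, 87.0]
ee_rot: [0.707, -0.0, -0.707, -0.0]
contact_force: [-2.6, -2.0, 5.1]
gripper_width: 11.9
```

Request:
carry_out(
  plan=[
    {"hand":0.016,"xyz":[0,0,0],"turn":0},
    {"hand":0.025,"xyz":[0,0,0],"turn":0},
    {"hand":0.04,"xyz":[0,0,0],"turn":0},
    {"hand":0.06,"xyz":[0,0,0],"turn":0},
    {"hand":0.06,"xyz":[0,0,0],"turn":0},
    {"hand":0.06,"xyz":[0,0,0],"turn":0},
  ],
)

```text
clock: 16.2
position: [550.4, 43.9, 86.3]
ee_rot: [0.707, -0.0, -0.707, -0.0]
contact_force: [0.3, -0.2, -0.0]
gripper_width: 59.5
```

Run:
```python
from h import *
p,R=st(); 
s=Cam('side')
crop(s.img,243,155,333,245,6,'pics/s13.png',1.4)
```

```text
t 16.20 pos [550.4  43.9  86.3] F [ 0.3 -0.2 -0. ] M [-0.1   0.01 -0.  ] w 59.5 j [ 0.37  0.44 -0.38  0.   -0.76  1.2 ]
```

View pics/s13.png

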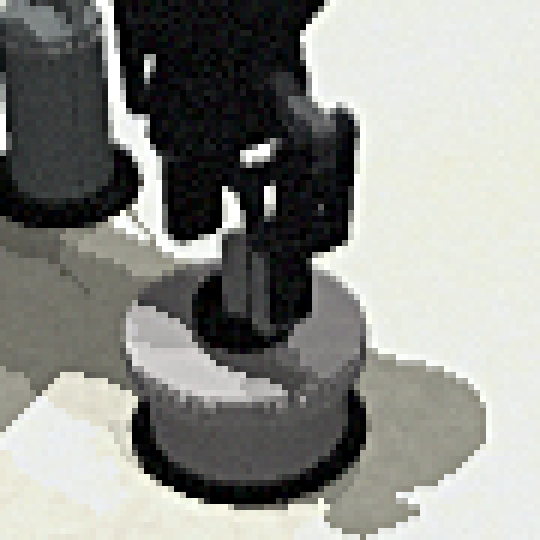

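Request:
carry_out(
  plan=[
    {"hand":0.06,"xyz":[0.003,0,0],"turn":0},
    {"hand":0.06,"xyz":[0.008,0,0],"turn":0},
    {"hand":0.06,"xyz":[0.013,0,0],"turn":0},
    {"hand":0.06,"xyz":[0.015,0,0],"turn":0},
    {"hand":0.06,"xyz":[0.015,0,0],"turn":0},
    {"hand":0.045,"xyz":[0.015,0,0],"turn":0},
    {"hand":0.042,"xyz":[0.015,0,0],"turn":0},
    {"hand":0.042,"xyz":[0.015,0,0],"turn":0},
  ],
)

```text
clock: 17.25
position: [550.5, 43.9, 71.5]
ee_rot: [0.707, -0.0, -0.707, -0.0]
contact_force: [0.8, 0.4, 0.2]
gripper_width: 41.9
```

Run:
```python
from h import *
p,R=st(); 
s=Cam('side')
crop(s.img,243,165,333,245,6,'pics/s14.png',1.8)
```

```text
t 17.25 pos [550.5  43.9  71.5] F [0.8 0.4 0.2] M [-0.04 -0.05 -0.05] w 41.9 j [ 0.37  0.46 -0.39  0.   -0.72  1.2 ]
```

View pics/s14.png

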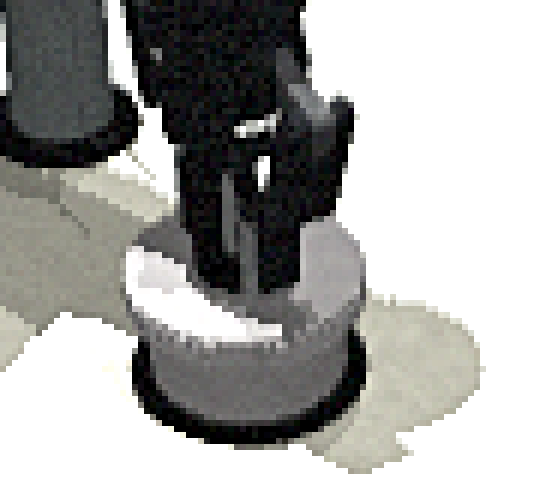

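Request:
carry_out(
  plan=[
    {"hand":0.036,"xyz":[0,0,0],"turn":0},
    {"hand":0.03,"xyz":[0,0,0],"turn":0},
    {"hand":0,"xyz":[0,0,0],"turn":0},
    {"hand":0,"xyz":[0,0,0],"turn":0},
    {"hand":0,"xyz":[0,0,0],"turn":0},
    {"hand":0,"xyz":[0,0,0],"turn":0},
  ],
)

```text
clock: 18.05
position: [550.6, 43.9, 72.0]
ee_rot: [0.707, -0.0, -0.707, -0.0]
contact_force: [-1.8, -0.2, 6.3]
gripper_width: 35.3
```

Request:
carry_out(
  plan=[
    {"hand":0,"xyz":[-0.001,0,0],"turn":0},
    {"hand":0,"xyz":[-0.003,0,0],"turn":0},
    {"hand":0,"xyz":[-0.006,0,0],"turn":0},
    {"hand":0,"xyz":[-0.01,0,0],"turn":0},
    {"hand":0,"xyz":[-0.015,0,0],"turn":0},
    {"hand":0,"xyz":[-0.02,0,0],"turn":0},
    {"hand":0,"xyz":[-0.02,0,0],"turn":0},
  ],
)

```text
clock: 18.92
position: [550.8, 44.1, 92.0]
ee_rot: [0.708, -0.0, -0.707, -0.0]
contact_force: [0.5, -1.4, -1.6]
gripper_width: 35.2
```

Run:
```python
from h import *
p,R=st(); 
s=Cam('side')
crop(s.img,243,155,333,245,6,'pics/s15.png',1.8)
```

```text
t 18.93 pos [550.8  44.1  92. ] F [ 0.5 -1.4 -1.6] M [-0.01  0.03 -0.02] w 35.2 j [ 0.37  0.43 -0.37  0.   -0.77  1.2 ]
```

View pics/s15.png

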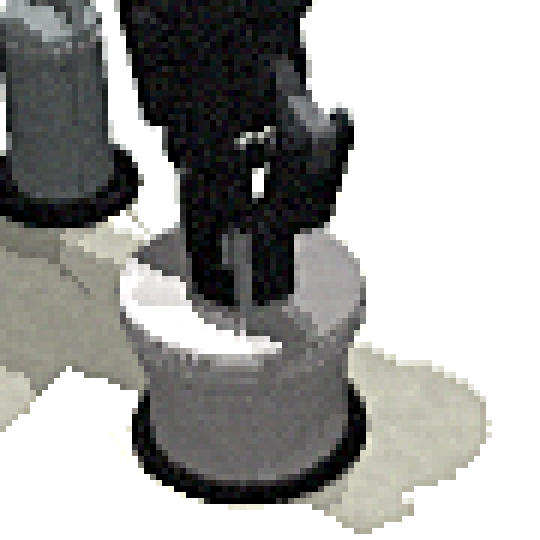

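Request:
carry_out(
  plan=[
    {"hand":0,"xyz":[-0.006,0,0],"turn":0},
    {"hand":0,"xyz":[-0.016,0,0],"turn":0},
    {"hand":0,"xyz":[-0.03,0,0],"turn":0},
    {"hand":0,"xyz":[-0.045,0,0],"turn":0},
    {"hand":0,"xyz":[-0.06,0,0],"turn":0},
    {"hand":0,"xyz":[-0.072,0,0],"turn":0},
    {"hand":0,"xyz":[-0.08,0,0],"turn":0},
    {"hand":0,"xyz":[-0.08,0,0],"turn":0},
    {"hand":0,"xyz":[-0.08,0,0],"turn":0},
  ],
)

```text
clock: 20.1
position: [550.0, 43.8, 170.8]
ee_rot: [-0.707, 0.0, 0.708, 0.0]
contact_force: [-0.6, -0.2, -1.4]
gripper_width: 35.3
```

Run:
```python
from h import *
p,R=st(); print(R.round(3))
s=Cam('side');t=Cam('top')
crop(s.img,233,125,343,245,5,'pics/s16.png',1.5)
crop(t.img,210,120,470,290,3,'pics/t16.png',1.8)
```

```text
t 20.10 pos [550.   43.8 170.8] F [-0.6 -0.2 -1.4] M [-0.03 -0.03 -0.03] w 35.3 j [ 0.37  0.33 -0.28 -0.   -0.96  1.2 ]
[[-0.001 -0.001 -1.   ]
 [-0.    -1.     0.001]
 [-1.     0.     0.001]]
```

View pics/s16.png

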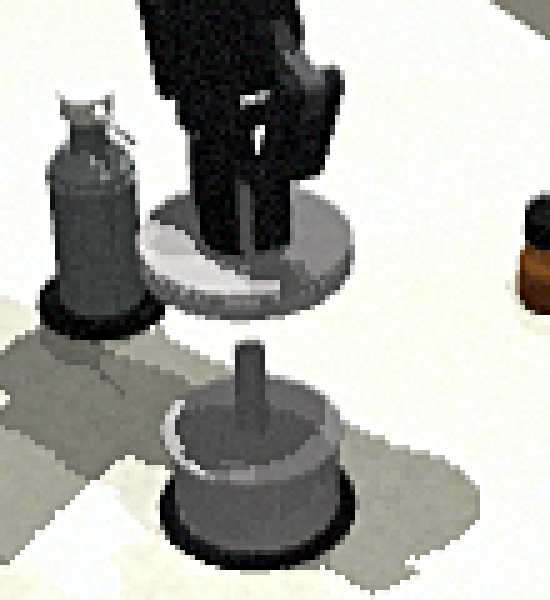

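View pics/t16.png

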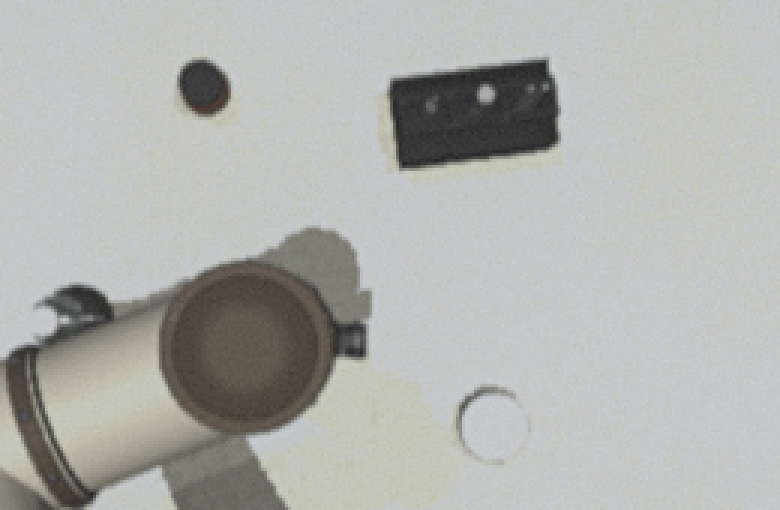

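Run:
```python
from h import *
p,R=st(); s=Cam('side')
print('stem top pred',s.proj([550.5,43.9,93]),'flange top',s.proj([550.5,43.9,49]),'at +4mm',s.proj([550.5,43.9,97]))
st(); print(arm.job_done())
```

```text
t 20.20 pos [550.   43.8 170.6] F [-0.2  0.4 -1.2] M [ 0.04 -0.    0.03] w 35.6 j [ 0.37  0.33 -0.28 -0.   -0.96  1.2 ]
stem top pred [282.76209085 193.6904931 ] flange top [283.38897757 209.59577448] at +4mm [282.70340386 192.20149493]
t 20.25 pos [550.1  43.9 170.7] F [ 0.9  0.  -0.5] M [ 0.01  0.03 -0.01] w 35.5 j [ 0.37  0.33 -0.28 -0.   -0.96  1.2 ]
the job is handed in; nothing more can be done
None
```

The job is done and handed in at about 20 s. The outer lid is still gripped, about 99 mm up, and the inner lid is left in the tin.

- **Nozzle:** I pressed the cap until it stopped moving. The force reached 11.7 N, against 5.5 N for fully down. After I let go, the side view showed the cap back up.
- **Carrying the lids:** I gripped both by the stem and lowered them level into the tin. Firm contact came at TCP height 87.0 mm, exactly 35 mm above the height at which I gripped them. I then opened the fingers with nothing dropped.
- **Lifting the outer lid:** I gripped it by the collar alone and lifted it straight up.

**Last checks**
- **Held lid:** it looks level in the side view, with its skirt roughly 45 mm above the stem by calculation. The grip width is steady at 35.5 mm, and the force reading matches the lid's weight plus noise.
- **Inner lid:** its stem top appears at pixel (282.5, 193.5), against (282.8, 193.7) predicted for a fully seated lid.
- **Bystanders:** the closed tin, caddy and jar look unmoved in the top view.

**What disagreed or could not be checked**
- **Camera views:** the two cameras differed by about 3–5 mm in absolute position. I placed the lids using positions relative to the tin, plus the measured contact height.
- **Gripper reading:** it showed about 2–3 mm less than the stem and collar diameters, probably because the pads compress.
- **Top view:** the arm hid the tin in it, so that the inner lid is seated rests on the side view and the contact height.

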